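# Cover the clean parts, then open and hold the mincer's gear cover

### The job

So that I can brush out the mincer's gear case, first put the lid on the pot of clean cutting parts, level and fully down, and let go of it. Then try the gear cover by its bar handle with a light lift before touching its release, because the catch may or may not have caught: if it is caught do not force it, but slide the black release knob beside the cover away from you and lift again. Raise the cover at least 35 degrees and finish while holding it up, still (it falls shut by itself), leaving the other things on the bench where they are.

Things in the scene. Friction and masses are not known exactly. Their poses are not given: they have to be found in the camera images.
- lid_center (a point): The pot's loose round steel lid with a black knob, lying right way up on the bench; this point is on its axis, half-way up (22 mm above its underside), z up. Disc 126 mm across and 4 mm thick, its underside 14 mm below this point; under the disc a plug 104 mm across and 8 mm deep with a bevelled lower edge; the knob on top is 22 mm across and takes up the height from this point to 22 mm above it (a thinner 14 mm neck below). 180 g.
- pot_rim (a point): Centre of the mouth, at rim height, of the loose steel pot holding the mincer's clean cutting parts: 120 mm outside diameter, 4 mm wall (mouth 112 mm), 90 mm tall, about 0.7 kg, standing on the bench. With the lid seated its lid_center is 14 mm above this point.
- mincer_hinge (a point): A point on the hinge line of the gear cover of the bench mincer (aluminium case 260 x 240 mm, top 130 mm above the bench, fixed to the bench), at the middle of the hinge. x runs along the hinge line, roughly away from the robot; y is level, from the hinge across the cover towards its free edge; z up. The cover is a steel plate 250 (x) x 160 (y) x 8 mm lying on the case top (8 mm above this point).
- cover_handle (a point): Middle of the raised bar handle of the gear cover, on the bar's axis: a round bar 10 mm thick and 100 mm long parallel to the hinge, 140 mm from the hinge line in y, 30 mm from this hinge point in x, 48 mm above the hinge when shut (35 mm clear under the bar). Moves and turns with the cover.
- cover (a joint): Opening angle of the gear cover, rad: 0 shut, positive as the free edge rises, stop at 1.2. 0.5 kg; it always falls shut by itself when not held. If the hidden catch has caught, it lifts only about 0.034 rad (5 mm at the free edge) and stops hard; if not, it lifts freely.
- release_knob (a point): Centre of the black knob of the cover's catch release, standing in a slot in the case top beside the cover's free edge: 24 mm (along mincer x) x 14 mm (along y) x 33 mm tall, its top 16.5 mm above this point, the case top 18.5 mm below it. It always starts at the same end of its slot, so it does not show whether the catch has caught.
- release (a joint): Travel of the release knob, m: 0 at the start, grows as it is slid along the mincer_hinge +x direction, stop at 0.022. It needs about 3 N and stays where left. From 0.012 on, the catch is free for certain. It slides hard while the cover is being pulled up against the catch.
- beaker: Bystander: small straight steel cup, 72 mm across, 85 mm tall (the lid does not belong to it); origin at its underside.
- jar: Bystander: glass jar with steel cap, 60 mm across, 100 mm tall; origin at its underside.
- plate: Bystander: flat square perforated steel plate, 70 x 70 x 8 mm; origin at its underside.
- tamper: Bystander: upright white plastic meat tamper, 155 mm tall, foot 48 mm across; origin at its underside.
- spatula: Bystander: spatula lying flat, 280 mm long; origin at the middle of its length.
- tin: Bystander: metal can, 72 mm across, 110 mm tall; origin at its underside.
- pot: The same pot; origin at the centre of its underside.
- lid: The same lid; origin at the centre of its underside.
Mind the look-alikes: they are no part of the job. Leave any green look-alike of the lid alone.

How it is judged:
By the outcome, as a careful person would: the job done as asked, in the order asked, and still so for the second after the job is handed in, while the arm keeps its last pose, push and grip.
It also fails if it takes over 67 s, if anything falls off the work surface, if the arm or the gripper's body presses on something with over 40 N, if the wrist force passes 120 N, or if a joint passes its speed limit or range.

### The arm

A 7-joint arm with a two-finger parallel gripper is mounted at the origin on the work surface. World frame = base frame: x ahead of the robot, y to its left, z up, the work surface at z = 0. Lengths are in m, angles in degrees, forces in N, time in s.
With the tool pointing down it reaches from about 0.35 to 0.9 m from the base axis. Payload 19.9 kg.
Tool frame: the origin (TCP) lies midway between the tips of the shut fingers; the grasp point (between the pads) lies 19 mm behind it; z points along the fingers, y is the line along which they close (so a half turn about z gives the same grasp; the last joint's range is limited). The gripper opens to 85 mm and grips with 20 to 120 N. Pads are 22 mm wide; open, the fingers measure 114 mm over their backs; the gripper's body (76 mm by 85 mm) begins 54 mm behind the grasp point. The pads swing forward as they close: fully open they stand 13 mm farther back than shut.
Start: joints at [61.278, 23.915, -0.59, 92.452, 0.269, 63.638, -3.037], TCP at [0.277, -0.56, 0.201] pointing down, gripper open.
Joint ranges: [-161.28, 161.28], [-22.2, 115.67], [-73.04, 71.86], [3.21, 147.25], [-68.34, 248.33], [10.77, 114.83], [-161.83, 161.83]. Speed limits (degrees/s): [108.29, 108.29, 136.94, 136.94, 172.46, 172.46, 172.46].

### API

Orientations are given as [roll, pitch, yaw] about the fixed x, y, z axes, in that order (R = Rz(yaw) Ry(pitch) Rx(roll)).
In Python, from bench import ctrl gives the robot as it stands.
- The arm moves only by the tool servo_tool, never from a script. Its argument "deltas" is a list of rows, each a list of 5 numbers: the shift along the tool's x, y, z each as a share of 500 mm, from -1 to 1, then the turn about the tool's z as a share of 360 degrees, from -1 to 1, then the finger opening in mm, from 0 to 85.4. A call has 1 to 12 rows; each row is the pose to reach, as a shift and turn from the pose commanded when the call began, along the tool's axes at that moment, turning the shorter way round; what a row does not reach only later rows make up. A row lasts 1/10 s, in which the tool goes at most 50 mm and 8.59 degrees, less where a joint would pass 70% of its speed; a pose out of reach is approached as far as the arm can. A call with a number of a shift or a turn outside -1 to 1 is refused whole. A call with a gripper value outside its range is refused whole. The fingers move at their own pace and stop on an object; the grip force is fixed at half the most. Time passes only in rows, so rows that repeat a pose let the fingers close. It gives the time, the measured TCP pose, the force, the opening and the grip force at its end, in the units of the state.
- ctrl.get_state(): the state, without advancing time (a new reading comes with each control period).
- ctrl.capture(name): name is "scene" or "side" or "wrist"; returns the picture (384x512x3 uint8, red, green, blue); there is no depth.
- ctrl.camera_model(name): a dict with "mtx" (3x3 intrinsics, pixels), "pose" (4x4, takes a point from camera to world coordinates). Camera axes: x right, y up, looking along -z (the intrinsics and any distortion apply to the point x, -y, -z); pixel columns grow to the right and rows downward; lengths in m; the calibration is good to about 2 mm. A picture is of the moment at which its call begins: read the wrist's pose just before it. camera_model takes no time and is no camera call; for the wrist camera it gives the pose at the moment of the call.
- ctrl.hand_in(): hands the job in; it is judged then, once.
Trained networks look in the newest picture that a camera, given by its name, has taken for a name from the list of things; names that differ only in an ending like _2 or _b are one class to them, and where a whole thing is asked for, a point or a joint stands for the part that bears it (a point fixed in the world has none). Each returns a list of dicts, best first, with "p" (0 to 1); they miss things now and then, are a little off and sometimes report something else, mostly with a low value. They report only what shows in the picture. A call takes as long as a camera call. They do not tell look-alikes from the thing itself.
- ctrl.look_for(thing, camera): "rect" ([left, top, right, bottom] in pixels, round what is visible of it).
The state is a dict: "t": time; "joint_pos": joint angles; "joint_vel": joint speeds; "effort": joint torques, N m; "tcp_pos": TCP position; "orientation": TCP orientation; "force": force on the tool from outside, world axes, zero at the start; "moment": the same for the moment, N m; "grip_width": opening from 0.0 (shut) to 1.0 (fully open); "gripper_force": force on a finger pad.
Only numpy, scipy, OpenCV 4.12 (cv2) and the standard library are available. Lean on these libraries where they do the work, as an engineer would, in place of code of your own. Each camera call takes 0.05 s, during which the arm holds its last target. There are 200 camera calls.

## Working session

There is one attempt and no reset: what is moved stays moved. The work goes in short steps, Python scripts to look and compute and a tool call to move; the robot and the scene stay as the last step left them, time stands still between calls to the robot, and variables do not carry over. Pictures are saved under pics/ and viewed, at most 10 in all, crops included, and the job is handed in when it is done.

Besides the shell and the picture viewer there is one more tool, called after "Call:" as name(argument=value, ...), one argument or row to a line, values as JSON. servo_tool: Moves the arm, as the interface text tells. Its arguments: {"type":"object","properties":{"deltas":{"type":"array"}},"required":["deltas"]}

```bash
mkdir -p pics
cat > h.py <<'E'
from bench import ctrl
import numpy as np, cv2
def cam(n):
    m=ctrl.camera_model(n); return np.array(m["mtx"]),np.array(m["pose"]),m
def ray(n,uv,z):
    K,P,_=cam(n); d=np.linalg.inv(K)@[uv[0],uv[1],1]; d=P[:3,:3]@[d[0],-d[1],-d[2]]; o=P[:3,3]
    return o+d*(z-o[2])/d[2]
def proj(n,p):
    K,P,_=cam(n); c=P[:3,:3].T@(np.array(p)-P[:3,3]); q=K@[c[0],-c[1],-c[2]]; return q[:2]/q[2]
def save(n,f):
    im=ctrl.capture(n); cv2.imwrite("pics/"+f,cv2.cvtColor(im,cv2.COLOR_RGB2BGR)); return im
E
python3 - <<'E'
from h import *
ims=[]
for n in("scene","side"):
    save(n,n+"0.png"); K,P,m=cam(n); print(n,K.tolist(),P.round(3).tolist(),[k for k in m])
    for t in("lid_center","pot_rim","cover_handle","release_knob","mincer_hinge"):
        print(t,[(np.round(r["rect"]).tolist(),round(r["p"],2)) for r in ctrl.look_for(t,n)][:4])
print(ctrl.get_state())
E
```

```text
scene [[411.6800406879121, 0.0, 250.55785242513753], [0.0, 411.6800406879121, 188.61170987128833], [0.0, 0.0, 1.0]] [[0.396, -0.751, 0.528, 1.166], [0.918, 0.319, -0.235, -0.319], [0.008, 0.578, 0.816, 1.223], [0.0, 0.0, 0.0, 1.0]] ['mtx', 'pose']
lid_center [([269.0, 183.0, 301.0, 212.0], 0.92), ([292.0, 125.0, 322.0, 145.0], 0.76), ([288.0, 229.0, 314.0, 261.0], 0.49)]
pot_rim [([326.0, 164.0, 364.0, 206.0], 0.64)]
cover_handle [([159.0, 199.0, 224.0, 282.0], 0.56)]
release_knob [([227.0, 199.0, 231.0, 210.0], 0.48), ([382.0, 189.0, 404.0, 225.0], 0.34)]
mincer_hinge [([157.0, 190.0, 253.0, 329.0], 0.69), ([270.0, 182.0, 304.0, 212.0], 0.32)]
side [[370.8885735531644, 0.0, 254.01999263043777], [0.0, 370.8885735531644, 194.61489806651477], [0.0, 0.0, 1.0]] [[-0.874, 0.233, -0.426, -0.169], [-0.486, -0.432, 0.76, 1.133], [-0.007, 0.872, 0.49, 0.831], [0.0, 0.0, 0.0, 1.0]] ['mtx', 'pose']
lid_center [([248.0, 270.0, 290.0, 299.0], 0.98)]
pot_rim [([173.0, 224.0, 212.0, 270.0], 0.78)]
cover_handle [([233.0, 147.0, 297.0, 175.0], 0.81)]
release_knob []
mincer_hinge [([204.0, 136.0, 296.0, 206.0], 0.85), ([256.0, 168.0, 265.0, 181.0], 0.15)]
{'t': 0.6, 'joint_pos': array([61.27863641, 23.91535447, -0.58980595, 92.45250547,  0.2706138 ,
       63.63898172, -3.03844158]), 'joint_vel': array([-0.05758697,  0.05748193, -0.03244036, -0.0290103 , -0.03622234,
        0.02484314,  0.00369285]), 'effort': array([-4.43445733e-04, -8.63890171e+01,  6.77815117e-01, -4.35093355e+01,
        1.92412577e-02,  2.12150422e-03,  5.86804163e-05]), 'tcp_pos': array([ 0.27732656, -0.56007504,  0.20075882]), 'orientation': array([-1.79994717e+02,  3.65142020e-03,  2.63422768e+01]), 'force': array([-0.40471664,  0.81926538, -0.26164305]), 'moment': array([ 0.00502556, -0.00077209,  0.00679237]), 'gripper_force': 0.0, 'grip_width': 1.0002234987045737}
```

View pics/scene0.png

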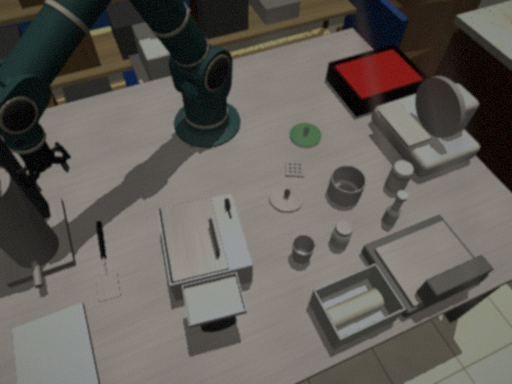

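View pics/side0.png

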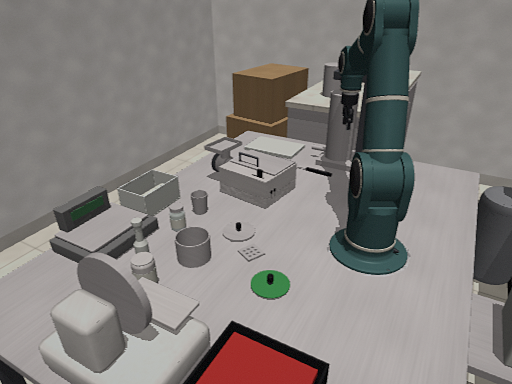

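The scene view shows the steel lid at (286,200) and its green look-alike at (306,134). The pot is at (346,186), the mincer at (205,245) with its bar at (214,238), and the release knob near (228,208). The side view agrees. I'll enlarge both for exact pixels.

Run:
```python
from h import *
a=cv2.imread("pics/scene0.png");b=cv2.imread("pics/side0.png")
def c(im,x,y): return cv2.resize(im[y:y+75,x:x+100],(400,300),interpolation=cv2.INTER_CUBIC)
cv2.imwrite("pics/m.png",np.vstack([np.hstack([c(a,265,155),c(b,165,210)]),np.hstack([c(a,155,188),c(b,207,140)])]))
for n,uv,z in(("scene",(287,191),.044),("side",(238,224),.044),("scene",(346,177),.09),("side",(193,238),.09),("scene",(214,238),.17),("side",(249,156),.17),("scene",(228,201),.165),("side",(260,170),.165)): print(n,uv,ray(n,uv,z).round(3))
```

```text
scene (287, 191) [0.462 0.134 0.044]
side (238, 224) [0.458 0.141 0.044]
scene (346, 177) [0.516 0.33  0.09 ]
side (193, 238) [0.511 0.344 0.09 ]
scene (214, 238) [ 0.603 -0.182  0.17 ]
side (249, 156) [ 0.596 -0.188  0.17 ]
scene (228, 201) [ 0.497 -0.097  0.165]
side (260, 170) [ 0.489 -0.093  0.165]
```

View pics/m.png

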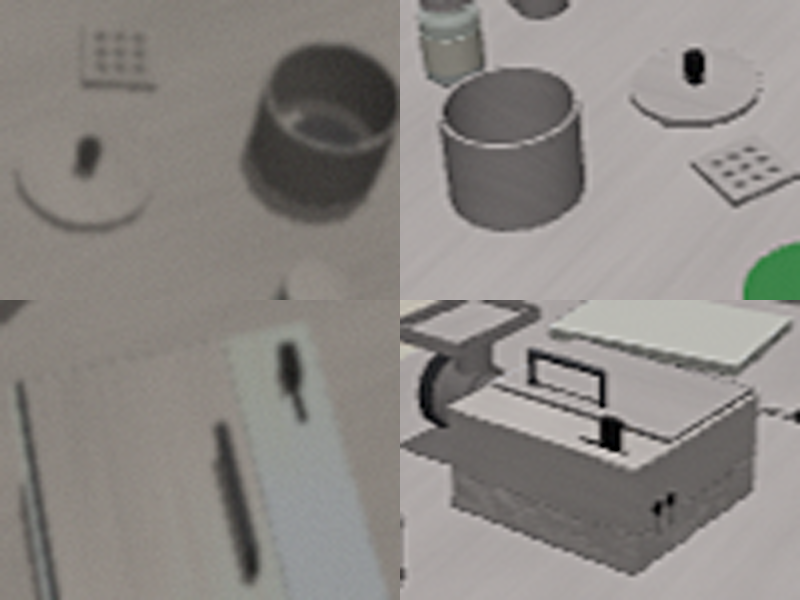

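```bash
cat >> h.py <<'E'
def tri(a,b):
    A=[];B=[]
    for n,uv in(("scene",a),("side",b)):
        o=cam(n)[1][:3,3]; d=ray(n,uv,0)-o; d/=np.linalg.norm(d); M=np.eye(3)-np.outer(d,d); A.append(M);B.append(M@o)
    return np.linalg.solve(sum(A),sum(B))
E
python3 - <<'E'
from h import *
for t,a,b,z in(("lidknob",(287,190.5),(238.5,223.5),.044),("rim",(348,178.3),(192.8,236.5),.09),("h near",(210.5,219.2),(258.2,158.2),.178),("h far",(217.5,258),(239.5,153),.178),("knob",(227.3,200.5),(259.5,170),.165)):
    print(t,tri(a,b).round(3),ray("scene",a,z).round(3),ray("side",b,z).round(3))
E
```

```text
lidknob [0.459 0.135 0.043] [0.46  0.135 0.044] [0.458 0.137 0.044]
rim [0.521 0.334 0.087] [0.523 0.333 0.09 ] [0.517 0.337 0.09 ]
h near [ 0.542 -0.172  0.176] [ 0.545 -0.171  0.178] [ 0.539 -0.17   0.178]
h far [ 0.659 -0.199  0.166] [ 0.67  -0.196  0.178] [ 0.641 -0.181  0.178]
knob [ 0.493 -0.098  0.163] [ 0.494 -0.098  0.165] [ 0.491 -0.092  0.165]
```

```bash
cat >> h.py <<'E'
from scipy.spatial.transform import Rotation as Ro
def go(p,yaw=None):
    s=ctrl.get_state(); R=Ro.from_euler("xyz",s["orientation"],degrees=True).as_matrix()
    d=R.T@(np.array(p)-s["tcp_pos"])/.5; t=0 if yaw is None else -((yaw-s["orientation"][2]+180)%360-180)/360
    print("delta",d.round(4),"turn",round(t,4),"t",round(s["t"],2))
E
python3 -c "
from h import *
go((.36,-.2,.2),26.3);go((.459,.136,.15),26.3)"
```

```text
delta [ 0.4677 -0.572   0.0015] turn 0.0001 t 0.6
delta [ 0.9434 -1.0863  0.1016] turn 0.0001 t 0.6
```

Call:
servo_tool(
  deltas=[
    [0.08, -0.092, 0, 0, 85],
    [0.16, -0.18, 0, 0, 85],
    [0.24, -0.276, 0, 0, 85],
    [0.32, -0.36, 0, 0, 85],
    [0.4, -0.46, 0, 0, 85],
    [0.47, -0.54, 0, 0, 85],
    [0.54, -0.62, 0, 0, 85],
    [0.61, -0.7, 0, 0, 85],
    [0.68, -0.78, 0, 0, 85],
    [0.75, -0.86, 0.03, 0, 85],
    [0.82, -0.94, 0.05, 0, 85],
    [0.88, -1.0, 0.08, 0, 85],
  ],
)

```text
t: 1.8
tcp_pos: [0.4312, 0.0197, 0.1766]
orientation: [179.9, -0.1, 26.3]
force: [1.1, -0.7, -0.3]
grip_width: 0.993
gripper_force: 0.0
```

Run:
```python
from h import *
save("wrist","w1.png"); print(cam("wrist")[1].round(3).tolist(),cam("wrist")[0].round(1).tolist())
print([proj("wrist",p).round(1) for p in((.459,.136,.044),(.521,.334,.09))])
for t in("lid_center","pot_rim"): print(t,[(np.round(r["rect"],1).tolist(),round(r["p"],2)) for r in ctrl.look_for(t,"wrist")])
go((.459,.136,.1),26.3)
```

```text
[[0.448, 0.852, 0.269, 0.502], [-0.894, 0.428, 0.134, 0.061], [-0.001, -0.301, 0.954, 0.349], [0.0, 0.0, 0.0, 1.0]] [[285.5, 0.0, 253.6], [0.0, 285.5, 191.2], [0.0, 0.0, 1.0]]
[array([169.3, 106.3]), array([ -73.3, -101.2])]
lid_center [([119.5, 38.3, 231.1, 153.1], 0.76), ([0.6, 191.1, 10.8, 236.3], 0.54)]
pot_rim [([0.9, 0.0, 68.6, 15.7], 0.81)]
delta [ 0.1542 -0.1814  0.1517] turn 0.0009 t 1.95
```

View pics/w1.png

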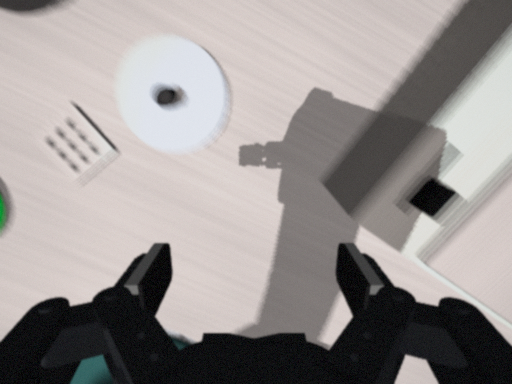

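The wrist view shows the lid's knob at (167,96), about 10 px from my prediction. The arm was still settling, so I'll go closer and check again.

Call:
servo_tool(
  deltas=[
    [0.07, -0.08, 0.02, 0, 60],
    [0.12, -0.14, 0.05, 0, 60],
    [0.15, -0.18, 0.08, 0, 60],
    [0.15, -0.18, 0.1, 0, 60],
    [0.15, -0.18, 0.1, 0, 60],
    [0.15, -0.18, 0.1, 0, 60],
  ],
)

```text
t: 2.55
tcp_pos: [0.4581, 0.1302, 0.1264]
orientation: [180.0, 0.0, 26.2]
force: [0.3, -0.9, -0.6]
grip_width: 0.702
gripper_force: 0.0
```

Run:
```python
from h import *
K,P,_=cam("wrist"); im=save("wrist","w2.png"); print(P[:3,3])
g=cv2.cvtColor(im,cv2.COLOR_RGB2GRAY)
print(proj("wrist",(.459,.136,.044)))
for t in("lid_center","pot_rim"): 
  for r in ctrl.look_for(t,"wrist"): print(t,np.round(r["rect"],1).tolist(),round(r["p"],2))
p=proj("wrist",(.459,.136,.044)).astype(int); x0,y0=max(p[0]-60,0),max(p[1]-60,0)
m=(g[y0:p[1]+60,x0:p[0]+60]<70).astype(np.uint8)
n,l,s,c=cv2.connectedComponentsWithStats(m)
for i in range(1,n):
  if s[i,4]>30: print(s[i],c[i]+[x0,y0],ray("wrist",c[i]+[x0,y0],.04).round(4))
go((.459,.136,.017),26.3)
```

```text
[0.52908105 0.16419433 0.30049626]
[247.2589486  185.02635634]
lid_center [193.6, 111.8, 314.4, 230.4] 0.88
lid_center [0.0, 228.4, 66.2, 322.3] 0.86
pot_rim [0.7, 0.0, 155.9, 88.4] 0.55
[ 54  42  22  24 413] [251.87651332 178.87409201] [0.4654 0.1346 0.04  ]
[  0 112  10   8  76] [191.65789474 240.68421053] [0.3802 0.1609 0.04  ]
delta [ 0.0056 -0.0093  0.2197] turn -0.0001 t 2.7
```

View pics/w2.png

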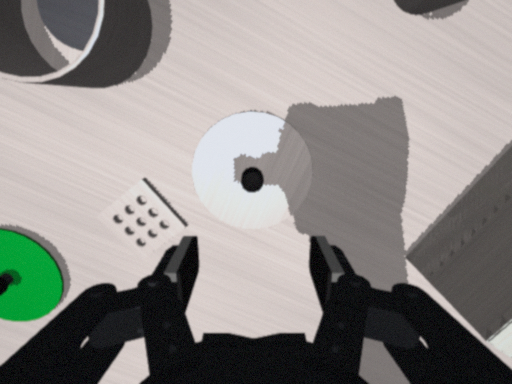

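The knob is at (252,179), nearly centred between the fingers. Next I descend and grip it.

Run:
```python
from h import *
print(ctrl.get_state()["tcp_pos"]);go((.463,.135,.018),26.3)
```

```text
[0.45842693 0.130634   0.12686106]
delta [ 0.0119 -0.0039  0.2177] turn -0.0001 t 2.7
```

Call:
servo_tool(
  deltas=[
    [0.012, -0.004, 0.08, 0, 50],
    [0.012, -0.004, 0.15, 0, 50],
    [0.012, -0.004, 0.2, 0, 50],
    [0.012, -0.004, 0.217, 0, 50],
    [0.012, -0.004, 0.217, 0, 45],
    [0.012, -0.004, 0.217, 0, 10],
    [0.012, -0.004, 0.217, 0, 5],
    [0.012, -0.004, 0.217, 0, 0],
    [0.012, -0.004, 0.217, 0, 0],
    [0.012, -0.004, 0.217, 0, 0],
  ],
)

```text
t: 3.7
tcp_pos: [0.4626, 0.1361, 0.018]
orientation: [180.0, -0.0, 26.3]
force: [-0.5, 0.7, -0.4]
grip_width: -0.0
gripper_force: 0.0
```

Run:
```python
from h import *
s=ctrl.get_state();print(s["grip_width"]*85.4,s["gripper_force"],s["tcp_pos"],s["force"])
go((.463,.135,.16),26.3)
```

```text
-0.009704430065748879 0.0 [0.46263951 0.13608702 0.01797515] [-0.52254733  0.68595779 -0.40755006]
delta [-2.00e-04  2.30e-03 -2.84e-01] turn 0.0001 t 3.7
```

The fingers shut fully on nothing, so I need to look.

Run:
```python
from h import *
a=save("wrist","w3.png");b=save("scene","s3.png");c=save("side","d3.png")
f=lambda im:cv2.resize(im,(400,300),interpolation=cv2.INTER_AREA)
z=lambda im,x,y:cv2.resize(im[y:y+90,x:x+120],(400,300),interpolation=cv2.INTER_CUBIC)
o=np.vstack([np.hstack([f(a),z(a,195,200)]),np.hstack([z(b,230,140),z(c,180,190)])])
cv2.imwrite("pics/m3.png",o[:,:,::-1])
```

```text
(no output)
```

View pics/m3.png

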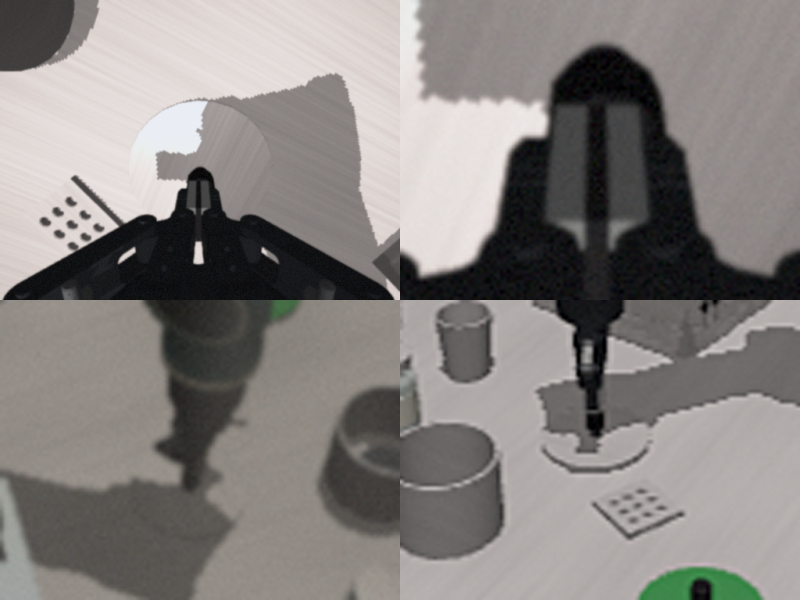

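Run:
```python
from h import *
print(ray("wrist",(256,218),.012), ray("wrist",(195+600/3.33-120,213.5),.044))
print(proj("wrist",(.463,.135,.044)),proj("wrist",(.459,.136,.012)))
print(proj("wrist",ctrl.get_state()["tcp_pos"]))
for n in("side","scene"): print(n,proj(n,ctrl.get_state()["tcp_pos"]),[r["rect"] for r in ctrl.look_for("lid_center",n)][:2])
P=cam("wrist")[1];R=Ro.from_euler("xyz",ctrl.get_state()["orientation"],degrees=True).as_matrix()
print(R.T@(P[:3,3]-ctrl.get_state()["tcp_pos"]),(R.T@P[:3,:3]).round(3))
print(ctrl.get_state()["t"])
```

```text
[0.46575019 0.13476809 0.012     ] [0.48000911 0.14267626 0.044     ]
[253.98448477 243.55018947] [250.01668914 225.41033452]
[252.07630192 224.62521433]
side [237.83949361 228.78262113] [[220.6, 220.4, 256.7, 241.3], [250.5, 266.6, 290.4, 297.3]]
scene [287.15988469 195.21283332] [[270.7, 182.9, 304.2, 213.1]]
[ 0.07859353  0.00095669 -0.17405106] [[-0.001  0.953  0.303]
 [ 1.     0.001 -0.   ]
 [-0.001  0.303 -0.953]]
3.95
```

Call:
servo_tool(
  deltas=[
    [0, 0, -0.03, 0, 0],
    [0, 0, -0.08, 0, 0],
    [0, 0, -0.13, 0, 0],
    [0, 0, -0.13, 0, 0],
  ],
)

```text
t: 4.35
tcp_pos: [0.464, 0.1366, 0.0852]
orientation: [179.9, -0.2, 26.3]
force: [0.5, -0.6, -0.2]
grip_width: 0.001
gripper_force: 0.0
```

Run:
```python
from h import *
a=save("wrist","w4.png");b=save("scene","s4.png");c=save("side","d4.png")
f=lambda im:cv2.resize(im,(400,300),interpolation=cv2.INTER_AREA)
z=lambda im,x,y:cv2.resize(im[y:y+90,x:x+120],(400,300),interpolation=cv2.INTER_CUBIC)
o=np.vstack([np.hstack([f(a),z(a,195,160)]),np.hstack([z(b,230,140),z(c,180,170)])])
cv2.imwrite("pics/m4.png",o[:,:,::-1])
s=ctrl.get_state();print(s["force"],s["tcp_pos"],s["t"])
```

```text
[-0.66286964 -0.84130832 -0.18411697] [0.46226643 0.13590135 0.08222406] 4.5
```

View pics/m4.png

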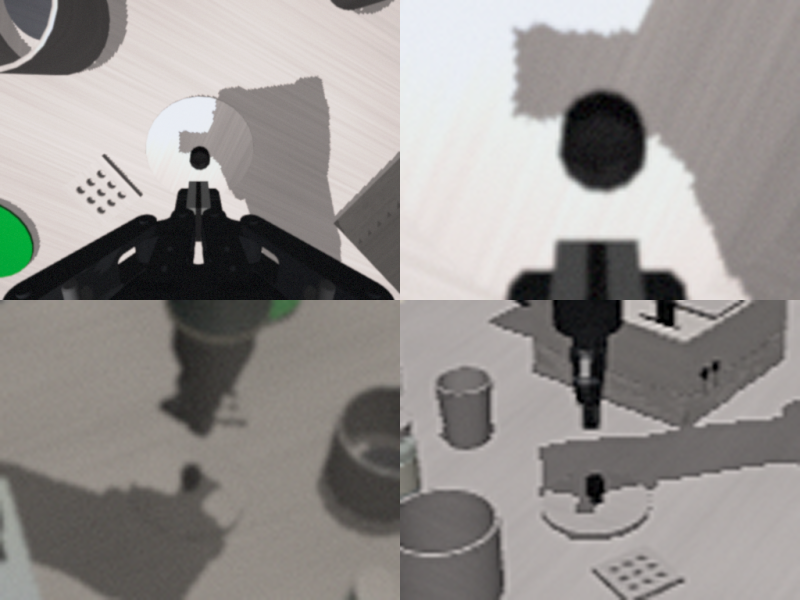

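The lid is untouched: it sits upright with its knob at (255,202), so the fingers closed beside it. I'll recompute from this clean view.

Run:
```python
from h import *
s=ctrl.get_state();R=Ro.from_euler("xyz",s["orientation"],degrees=True).as_matrix()
for uv,z in(((255,202),.044),((255,181),.012)):
    p=ray("wrist",uv,z);print(p,R.T@(p-s["tcp_pos"]))
print("tip",proj("wrist",s["tcp_pos"]),proj("wrist",s["tcp_pos"]+[0,0,.019]))
for n in("scene","side"): print(n,proj(n,(.463,.135,.044)),proj(n,(.483,.144,.044)))
K,P,_=cam("side"); print(proj("side",s["tcp_pos"]),proj("scene",s["tcp_pos"]))
```

```text
[0.46516956 0.13494475 0.044     ] [0.00219084 0.00214504 0.0382233 ]
[0.47265207 0.138473   0.012     ] [0.01047329 0.0023026  0.07022038]
tip [252.06488302 224.6043337 ] [251.91797875 237.71465552]
scene [287.54777128 191.17776982] [292.41916195 194.68866755]
side [237.67759398 222.90262844] [231.97161595 222.66791047]
[237.42799516 214.58942926] [288.59972273 184.53558846]
```

Run:
```python
from h import *
print(tri((230+203/3.333,140+133/3.333),(180+191/3.333,170+127/3.333)),ctrl.get_state()["tcp_pos"])
```

```text
[0.46331255 0.13861714 0.11100877] [0.46226643 0.13590135 0.08222406]
```

Triangulating the visible fingertips puts them at z≈0.111 with the reported TCP at 0.082. So the tips really sit about 28 mm higher than reported, and the fingers closed above the knob. I'll go down again with that offset, gently, and watch the force.

Call:
servo_tool(
  deltas=[
    [0.004, 0.002, 0.0, 0, 50],
    [0.004, 0.002, 0.0, 0, 50],
    [0.004, 0.002, 0.0, 0, 50],
    [0.004, 0.002, 0.06, 0, 50],
    [0.004, 0.002, 0.11, 0, 50],
    [0.004, 0.002, 0.135, 0, 50],
    [0.004, 0.002, 0.155, 0, 50],
    [0.004, 0.002, 0.164, 0, 50],
    [0.004, 0.002, 0.164, 0, 50],
  ],
)

```text
t: 5.4
tcp_pos: [0.4647, 0.1362, 0.0006]
orientation: [-180.0, 0.0, 26.4]
force: [0.7, -0.3, -0.1]
grip_width: 0.588
gripper_force: 0.0
```

Call:
servo_tool(
  deltas=[
    [0, 0, 0, 0, 10],
    [0, 0, 0, 0, 5],
    [0, 0, 0, 0, 0],
    [0, 0, 0, 0, 0],
    [0, 0, 0, 0, 0],
  ],
)

```text
t: 5.9
tcp_pos: [0.4652, 0.1362, 0.0015]
orientation: [180.0, -0.1, 26.3]
force: [-2.3, -0.4, 11.3]
grip_width: 0.229
gripper_force: 58.3
```

Call:
servo_tool(
  deltas=[
    [0, 0, -0.02, 0, 0],
    [0, 0, -0.06, 0, 0],
    [0, 0, -0.12, 0, 0],
    [0, 0, -0.19, 0, 0],
    [0, 0, -0.25, 0, 0],
    [0, 0, -0.28, 0, 0],
    [0, 0, -0.28, 0, 0],
    [0, 0, -0.28, 0, 0],
  ],
)

```text
t: 6.7
tcp_pos: [0.4645, 0.1358, 0.1406]
orientation: [180.0, -0.0, 26.3]
force: [-0.1, 0.4, -1.8]
grip_width: 0.223
gripper_force: 58.8
```

Run:
```python
from h import *
a=save("wrist","w5.png");b=save("scene","s5.png");c=save("side","d5.png")
z=lambda im,x,y,w,h:cv2.resize(im[y:y+h,x:x+w],(400,300),interpolation=cv2.INTER_CUBIC)
o=np.vstack([np.hstack([z(a,0,0,512,384),z(a,160,180,200,150)]),np.hstack([z(b,250,100,120,90),z(c,165,160,120,90)])])
cv2.imwrite("pics/m5.png",o[:,:,::-1])
s=ctrl.get_state();print(s["force"],s["tcp_pos"],s["grip_width"],s["gripper_force"],s["t"]); go((.521,.334,.141),26.3)
```

```text
[-0.63555621  0.51855064 -1.79008988] [0.46412784 0.13592505 0.1397661 ] 0.22635040282603514 58.840073347091675 6.85
delta [ 0.2778 -0.3045 -0.0027] turn 0.0001 t 6.85
```

View pics/m5.png

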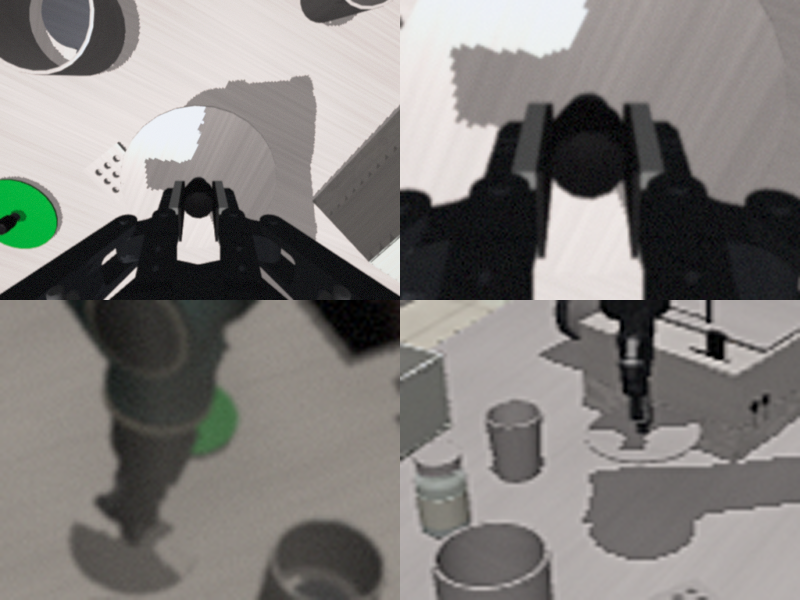

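The lid is held level by its knob at (253,255) and the measured weight is 1.8 N. Next I shift so the wrist camera sees the whole pot mouth.

Run:
```python
from h import *
s=ctrl.get_state();R=Ro.from_euler("xyz",s["orientation"],degrees=True).as_matrix()
p=ray("wrist",(253.5,255),.182);print(p,R.T@(p-s["tcp_pos"]))
go((.445,.235,.14),26.3)
```

```text
[0.46621359 0.13591301 0.182     ] [ 0.00179927  0.00091225 -0.04223723]
delta [ 0.0537 -0.1945 -0.0004] turn 0.0001 t 6.85
```

Call:
servo_tool(
  deltas=[
    [0.015, -0.06, 0, 0, 0],
    [0.035, -0.13, 0, 0, 0],
    [0.054, -0.19, 0, 0, 0],
    [0.054, -0.194, 0, 0, 0],
    [0.054, -0.194, 0, 0, 0],
    [0.054, -0.194, 0, 0, 0],
  ],
)

```text
t: 7.45
tcp_pos: [0.4458, 0.2342, 0.1401]
orientation: [180.0, 0.1, 26.3]
force: [-0.6, 0.3, -0.8]
grip_width: 0.221
gripper_force: 59.1
```

Run:
```python
from h import *
a=save("wrist","w6.png")
print(ctrl.get_state()["tcp_pos"],proj("wrist",(.521,.334,.09)))
for r in ctrl.look_for("pot_rim","wrist"): print(np.round(r["rect"],1),r["p"])
```

```text
[0.44592955 0.23399668 0.14020903] [172.91271553  52.01999296]
[ 91.6   1.4 264.1 130.1] 0.79
```

View pics/w6.png

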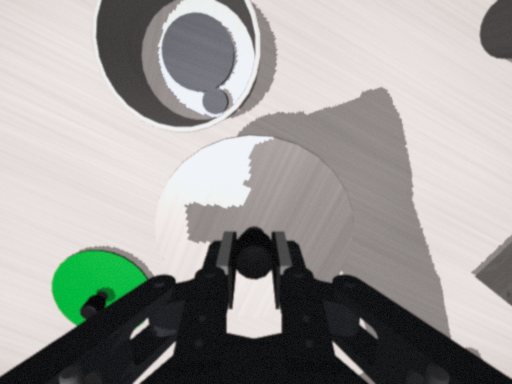

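The pot's outer rim is clear: left edge x≈95, right 261, bottom y≈130. The held lid's disc runs from x=155 to 353 with its top at y≈136. I'll fit circles of the known sizes to both.

Run:
```python
from h import *
from scipy.optimize import least_squares as L
t=np.linspace(0,2*np.pi,180)
def circ(c,r): return np.array([proj("wrist",(c[0]+r*np.cos(a),c[1]+r*np.sin(a),c[2])) for a in t])
f=lambda q:(lambda e:[e[:,0].min()-95,e[:,0].max()-261,e[:,1].max()-130])(circ(q,.06))
r=L(f,[.521,.334,.09]);print("rim",r.x,r.fun)
r=L(lambda q:f([*q,.09]),[.521,.334]);print("rim z fixed",r.x,r.fun)
s=ctrl.get_state()["tcp_pos"]
g=lambda q:(lambda e:[e[:,0].min()-155,e[:,0].max()-353,e[:,1].min()-136.5])(circ(q,.063))
r=L(g,[s[0],s[1],.15]);print("lid top",r.x,r.x-s,r.fun)
```

```text
Traceback (most recent call last):
  File "h.py", line 9, in proj
    K,P,_=cam(n); c=P[:3,:3].T@(np.array(p)-P[:3,3]); q=K@[c[0],-c[1],-c[2]]; return q[:2]/q[2]
          ~~~^^^
  File "h.py", line 4, in cam
    m=ctrl.camera_model(n); return np.array(m["mtx"]),np.array(m["pose"]),m
ValueError: time passes only in moves, steps and waits
```

```bash
cat > fit.py <<'E'
import h; from h import *
from scipy.optimize import least_squares as L
C=cam("wrist"); h.cam=lambda n:C
t=np.linspace(0,2*np.pi,180)
def circ(c,r): return np.array([proj("wrist",(c[0]+r*np.cos(a),c[1]+r*np.sin(a),c[2])) for a in t])
f=lambda q:(lambda e:[e[:,0].min()-95,e[:,0].max()-261,e[:,1].max()-130])(circ(q,.06))
r=L(f,[.521,.334,.09],x_scale=.05);print("rim",r.x,r.fun)
r=L(lambda q:f([*q,.09]),[.521,.334]);print("rim z fixed",r.x,r.fun)
s=ctrl.get_state()["tcp_pos"]
g=lambda q:(lambda e:[e[:,0].min()-155,e[:,0].max()-353,e[:,1].min()-136.5])(circ(q,.063))
r=L(g,[s[0],s[1],.15]);print("lid top",r.x,r.x-s,r.fun)
E
python3 fit.py
```

```text
rim [0.52670496 0.33344561 0.08426291] [ 7.10542736e-14  5.68434189e-14 -2.84217094e-14]
rim z fixed [0.52755651 0.33221183] [-2.27340029  2.305023    0.4483278 ]
lid top [0.44299441 0.23106614 0.14904863] [-0.00306601 -0.0029181   0.00867369] [-1.42108547e-13  1.13686838e-13 -5.96855898e-13]
```

```bash
python3 -c "
from h import *
go((.526,.334,.14),26.3);go((.526,.334,.097),26.3)"
```

```text
delta [ 0.2319 -0.1086  0.0006] turn -0.0001 t 7.55
delta [ 0.2319 -0.1086  0.0866] turn -0.0001 t 7.55
```

Call:
servo_tool(
  deltas=[
    [0.06, -0.03, 0, 0, 0],
    [0.14, -0.065, 0, 0, 0],
    [0.2, -0.095, 0, 0, 0],
    [0.23, -0.108, 0, 0, 0],
    [0.232, -0.1085, 0.03, 0, 0],
    [0.232, -0.1085, 0.07, 0, 0],
    [0.232, -0.1085, 0.084, 0, 0],
    [0.232, -0.1085, 0.084, 0, 0],
    [0.232, -0.1085, 0.084, 0, 0],
  ],
)

```text
t: 8.45
tcp_pos: [0.5259, 0.3347, 0.0992]
orientation: [180.0, -0.0, 26.3]
force: [1.0, -0.5, -0.8]
grip_width: 0.225
gripper_force: 59.1
```

Run:
```python
from h import *
a=save("wrist","w7.png");b=save("scene","s7.png");c=save("side","d7.png")
z=lambda im,x,y,w,h:cv2.resize(im[y:y+h,x:x+w],(400,300),interpolation=cv2.INTER_CUBIC)
o=np.vstack([np.hstack([z(a,0,0,512,384),z(a,130,60,240,180)]),np.hstack([z(b,310,140,80,60),z(c,150,200,80,60)])])
cv2.imwrite("pics/m7.png",o[:,:,::-1])
s=ctrl.get_state();print(s["force"],s["tcp_pos"],s["grip_width"],s["t"])
```

```text
[-0.98121241 -0.37623118 -2.7379504 ] [0.5261552  0.33512835 0.09956421] 0.22565360395811465 8.6
```

View pics/m7.png

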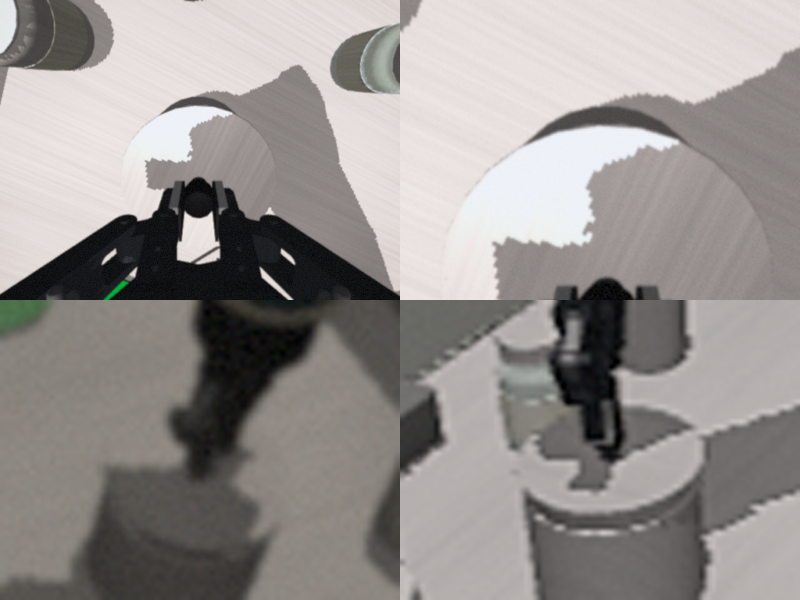

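The lid is over the pot and level, and the dark crescent of pot wall is symmetric in x (centred at x≈253). I'll turn that crescent into a numeric offset along tool x.

Run:
```python
from h import *
s=ctrl.get_state();R=Ro.from_euler("xyz",s["orientation"],degrees=True).as_matrix()
for n,uv,z,r in(("pot base",(253,123.6),0,.06),("pot rim if",(253,123.6),.09,.06),("lid top",(253,135),.110,.063),("lid bottom",(253,135),.106,.063)):
    q=R.T@(ray("wrist",uv,z)-s["tcp_pos"]);print(n,(q[0]-r).round(4),q[1].round(4))
# left edges: crop(445,240)&(770,240)->
for uv in((157,213),(352,213)): print(R.T@(ray("wrist",uv,.11)-s["tcp_pos"]))
```

```text
pot base -0.002 0.0005
pot rim if 0.0048 0.0006
lid top -0.003 0.0007
lid bottom -0.0035 0.0007
[ 0.012538   -0.05854005 -0.01041799]
[ 0.01244773  0.06164317 -0.01042128]
```

The pot and lid axes agree to about 1 mm, so I lower it.

Call:
servo_tool(
  deltas=[
    [0, 0, 0.006, 0, 0],
    [0, 0, 0.012, 0, 0],
    [0, 0, 0.018, 0, 0],
    [0, 0, 0.022, 0, 0],
    [0, 0, 0.026, 0, 0],
    [0, 0, 0.026, 0, 0],
  ],
)

```text
t: 9.2
tcp_pos: [0.5256, 0.335, 0.0853]
orientation: [-180.0, 0.0, 26.3]
force: [-0.8, -0.7, -0.6]
grip_width: 0.228
gripper_force: 59.1
```

Call:
servo_tool(
  deltas=[
    [0, 0, 0.003, 0, 0],
    [0, 0, 0.006, 0, 0],
    [0, 0, 0.006, 0, 0],
  ],
)

```text
t: 9.5
tcp_pos: [0.5259, 0.3352, 0.0836]
orientation: [180.0, -0.0, 26.3]
force: [-4.5, -4.4, 13.6]
grip_width: 0.222
gripper_force: 60.8
```

It made contact at exactly the expected seated height. Release and rise.

Call:
servo_tool(
  deltas=[
    [0, 0, 0, 0, 30],
    [0, 0, 0, 0, 40],
    [0, 0, 0, 0, 50],
    [0, 0, 0, 0, 50],
    [0, 0, -0.02, 0, 50],
    [0, 0, -0.06, 0, 50],
    [0, 0, -0.12, 0, 50],
    [0, 0, -0.2, 0, 50],
    [0, 0, -0.28, 0, 50],
    [0, 0, -0.3, 0, 50],
    [0, 0, -0.3, 0, 50],
  ],
)

```text
t: 10.6
tcp_pos: [0.5263, 0.3356, 0.2349]
orientation: [-180.0, -0.2, 26.3]
force: [0.9, 0.7, 0.5]
grip_width: 0.583
gripper_force: 0.0
```

```bash
cat > fit2.py <<'E'
import h; from h import *
s=ctrl.get_state(); print(s["tcp_pos"],s["force"],s["t"])
a=save("wrist","w8.png"); C=cam("wrist")
for r in ctrl.look_for("lid_center","wrist")+ctrl.look_for("pot_rim","wrist"): print(np.round(r["rect"],1),round(r["p"],2))
h.cam=lambda n:C
print("expected disc",[ (lambda e:[e[:,0].min(),e[:,1].min(),e[:,0].max(),e[:,1].max()])(np.array([proj("wrist",(.526-.001+.063*np.cos(t),.3345+.063*np.sin(t),z)) for t in np.linspace(0,6.3,99)])) for z in(.094,.102)])
g=cv2.cvtColor(a,cv2.COLOR_RGB2GRAY); p=proj("wrist",(.526,.3345,.126)).astype(int); print(p)
m=(g[p[1]-40:p[1]+40,p[0]-40:p[0]+40]<60).astype(np.uint8);n,l,st,c=cv2.connectedComponentsWithStats(m)
for i in range(1,n):
  if st[i,4]>40: print(st[i],c[i]+p-40,ray("wrist",c[i]+p-40,.126))
E
python3 fit2.py
```

```text
[0.52629283 0.3356341  0.2349403 ] [0.85675401 0.72734147 0.53262493] 10.6
[148.3 301.4 216.  337.7] 0.91
[197.2 117.4 309.5 227.8] 0.65
[366.2  57.2 457.5 117.4] 0.42
[246.1 120.5 275.4 121.3] 0.44
expected disc [[np.float64(196.93911295223194), np.float64(117.02023786000935), np.float64(308.58845355591745), np.float64(225.6411523411981)], [np.float64(195.56821690861184), np.float64(117.43829751894062), np.float64(309.9266789216783), np.float64(228.49174476493175)]]
[253 181]
[ 32  30  19  22 310] [254.01935484 181.51290323] [0.52627908 0.33363258 0.126     ]
```

The lid is seated: its disc size and position match, and the knob centre is at (0.526,0.334). On to the mincer.

```bash
python3 -c "
from h import *
go((.55,-.16,.3),-10)"
```

```text
delta [-0.3951  0.9085 -0.1362] turn 0.101 t 10.75
```

Call:
servo_tool(
  deltas=[
    [-0.04, 0.09, -0.03, 0.01, 60],
    [-0.08, 0.18, -0.06, 0.02, 60],
    [-0.12, 0.27, -0.09, 0.035, 60],
    [-0.16, 0.36, -0.12, 0.05, 60],
    [-0.2, 0.45, -0.136, 0.065, 60],
    [-0.24, 0.54, -0.136, 0.08, 60],
    [-0.28, 0.63, -0.136, 0.09, 60],
    [-0.32, 0.72, -0.136, 0.101, 60],
    [-0.35, 0.8, -0.136, 0.101, 60],
    [-0.38, 0.87, -0.136, 0.101, 60],
    [-0.395, 0.908, -0.136, 0.101, 60],
    [-0.395, 0.908, -0.136, 0.101, 60],
  ],
)

```text
t: 11.95
tcp_pos: [0.5494, -0.1628, 0.2989]
orientation: [180.0, 0.2, -10.3]
force: [-1.0, 0.7, -1.8]
grip_width: 0.702
gripper_force: 0.0
```

```bash
cat > fit3.py <<'E'
import h; from h import *
s=ctrl.get_state(); print(s["tcp_pos"],s["orientation"],s["t"])
C=cam("wrist"); a=save("wrist","w9.png")
for t in("cover_handle","release_knob","mincer_hinge"):
    for r in ctrl.look_for(t,"wrist"): print(t,np.round(r["rect"],1),round(r["p"],2))
h.cam=lambda n:C
for k,p in(("near",(.547,-.172,.178)),("far",(.66,-.193,.178)),("knob",(.498,-.098,.165))): print(k,proj("wrist",p).round())
g=cv2.cvtColor(a,cv2.COLOR_RGB2GRAY)
m=(g<60).astype(np.uint8);n,l,st,c=cv2.connectedComponentsWithStats(m)
for i in range(1,n):
  if st[i,4]>60:
    pts=np.argwhere(l==i)[:,::-1].astype(np.float32); print(st[i],c[i].round(1),[np.round(v,1) for v in cv2.minAreaRect(pts)])
E
python3 fit3.py
```

```text
[ 0.54942451 -0.16281136  0.29887839] [ 1.79978902e+02  1.53748140e-01 -1.02791674e+01] 11.95
cover_handle [238.3  27.8 398.5 245.3] 0.72
cover_handle [453.9  84.3 504.8 253.7] 0.2
release_knob [202.9 207.2 221.1 237.2] 0.69
mincer_hinge [174.2   0.  399.6 250.3] 0.75
near [262. 178.]
far [264.  61.]
knob [207. 226.]
[ 71  68  33  44 671] [88.3 90.7] [array([87.5, 88.5]), array([43. , 30.2]), np.float64(85.9)]
[257  73  10 108 816] [261.7 125.2] [array([261.5, 126.5]), array([107.1,   8.3]), np.float64(88.6)]
[456 174  21  75 904] [465.7 211.1] [array([465.6, 211.2]), array([12.7, 74.8]), np.float64(8.6)]
[204 186  14  48 351] [210.8 216.4] [array([210.5, 209.5]), array([47., 13.]), np.float64(90.0)]
[  0 201  14  38 278] [  5.7 220.3] [array([  6.5, 219.5]), array([37., 13.]), np.float64(90.0)]
[    0   236   512   148 35238] [253.9 335.9] [array([255.5, 309.5]), array([147., 511.]), np.float64(90.0)]
```

```bash
cat > q.py <<'E'
import h; from h import *
C=cam("wrist"); h.cam=lambda n:C
a=cv2.imread("pics/w9.png",0)
l=cv2.connectedComponents((a<60).astype(np.uint8))[1]
i=l[126,261]; pts=np.argwhere(l==i)[:,::-1]
for y in range(75,182,15): x=pts[pts[:,1]==y][:,0]; print(y,x.min(),x.max(),end="; ")
e=[ray("wrist",uv,.178) for uv in((263.5,180),(259.5,73))]
x0=pts[pts[:,1]<85][:,0].mean();x1=pts[pts[:,1]>168][:,0].mean();print(x0,x1)
n,f=ray("wrist",(x1,180.5),.178),ray("wrist",(x0,73),.178);print(n,f,np.linalg.norm(f-n),np.degrees(np.arctan2(*(f-n)[1::-1])),(n+f)/2)
print("knob",[ray("wrist",uv,.165).round(4) for uv in((212,209),(212,222),(212,235))])
print("g",a[184:240:4,211])
go((n+f)[:2].tolist()/np.array(2) if 0 else [*((n+f)[:2]/2),.2],np.degrees(np.arctan2(*(f-n)[1::-1])))
E
python3 q.py
```

```text
75 258 263; 90 257 264; 105 258 265; 120 258 265; 135 258 265; 150 259 266; 165 260 266; 180 261 265; 260.5 263.037037037037
[ 0.54535993 -0.16782769  0.178     ] [ 0.65155882 -0.18292206  0.178     ] 0.10726622757034122 -8.089435420530233 [ 0.59845938 -0.17537488  0.178     ]
knob [array([ 0.5182, -0.1038,  0.165 ]), array([ 0.5022, -0.1002,  0.165 ]), array([ 0.4857, -0.0966,  0.165 ])]
g [136  37  42  33  36  34  14  12  13  53  46  44  40 218]
delta [0.1013 0.0172 0.2   ] turn -0.0051 t 12.15
```

The bar's centre is (0.598,-0.175), with its axis yawed -8°. The release knob's top is at about (0.496,-0.099). I descend on the bar in steps.

Call:
servo_tool(
  deltas=[
    [0.06, 0.01, 0.0, -0.005, 60],
    [0.1, 0.017, 0.05, -0.005, 60],
    [0.101, 0.017, 0.13, -0.005, 60],
    [0.101, 0.017, 0.2, -0.005, 60],
    [0.101, 0.017, 0.25, -0.005, 60],
    [0.101, 0.017, 0.28, -0.005, 60],
    [0.101, 0.017, 0.3, -0.005, 60],
    [0.101, 0.017, 0.3, -0.005, 60],
  ],
)

```text
t: 12.95
tcp_pos: [0.5984, -0.1761, 0.1501]
orientation: [-180.0, 0.0, -8.2]
force: [-0.5, 0.2, 0.1]
grip_width: 0.703
gripper_force: 0.0
```

Call:
servo_tool(
  deltas=[
    [0, 0, 0.01, 0, 50],
    [0, 0, 0.02, 0, 50],
    [0, 0, 0.022, 0, 50],
    [0, 0, 0.022, 0, 50],
  ],
)

```text
t: 13.35
tcp_pos: [0.5985, -0.1766, 0.1398]
orientation: [180.0, -0.0, -8.2]
force: [0.1, 0.6, 0.4]
grip_width: 0.583
gripper_force: 0.0
```

Call:
servo_tool(
  deltas=[
    [0, 0, 0, 0, 30],
    [0, 0, 0, 0, 10],
    [0, 0, 0, 0, 0],
    [0, 0, 0, 0, 0],
    [0, 0, 0, 0, 0],
    [0, 0, 0, 0, 0],
  ],
)

```text
t: 13.95
tcp_pos: [0.598, -0.1804, 0.1401]
orientation: [179.8, -0.0, -8.4]
force: [-2.8, -17.3, 2.4]
grip_width: 0.088
gripper_force: 58.7
```

Run:
```python
from h import *
s=ctrl.get_state();print(s["tcp_pos"],s["force"],s["grip_width"]*85.4,s["gripper_force"],s["t"])
```

```text
[ 0.5980407  -0.18035987  0.14011688] [ -2.79467701 -17.3114763    2.39722531] 7.546141883895123 58.66134166717529 13.95
```

The bar is gripped, but there is a 17 N side load from misalignment. I relieve that first, then try a light lift.

Call:
servo_tool(
  deltas=[
    [0, 0.004, 0, 0, 0],
    [0, 0.009, 0, 0, 0],
    [0, 0.009, 0, 0, 0],
  ],
)

```text
t: 14.25
tcp_pos: [0.5981, -0.1805, 0.1401]
orientation: [-180.0, -0.0, -8.2]
force: [-2.7, 1.9, 7.1]
grip_width: 0.086
gripper_force: 59.3
```

Call:
servo_tool(
  deltas=[
    [0, 0, -0.004, 0, 0],
    [0, 0, -0.008, 0, 0],
    [0, 0, -0.008, 0, 0],
  ],
)

```text
t: 14.55
tcp_pos: [0.5978, -0.1816, 0.1436]
orientation: [180.0, -0.0, -8.2]
force: [2.4, -3.8, -4.0]
grip_width: 0.088
gripper_force: 58.6
```

Call:
servo_tool(
  deltas=[
    [0, 0, -0.003, 0, 0],
    [0, 0, -0.006, 0, 0],
    [0, 0, -0.006, 0, 0],
  ],
)

```text
t: 14.85
tcp_pos: [0.5976, -0.1826, 0.1464]
orientation: [179.9, -0.0, -8.3]
force: [4.0, -9.4, -7.8]
grip_width: 0.088
gripper_force: 58.5
```

Call:
servo_tool(
  deltas=[
    [0, 0.004, -0.003, 0, 0],
    [0, 0.006, -0.006, 0, 0],
    [0, 0.006, -0.006, 0, 0],
  ],
)

```text
t: 15.15
tcp_pos: [0.5975, -0.1839, 0.1497]
orientation: [-180.0, -0.0, -8.2]
force: [2.7, -1.9, -6.1]
grip_width: 0.088
gripper_force: 58.8
```

The cover rose 9.6 mm and the bar shifted 3.4 mm toward the hinge. That is exactly a 0.069 rad arc, past the 0.034 rad catch stop, with only 6 N of lift. So the catch has not caught, and I leave the release alone and raise the cover along the hinge arc.

Call:
servo_tool(
  deltas=[
    [0, 0.004, -0.009, 0, 0],
    [0, 0.009, -0.019, 0, 0],
    [0, 0.014, -0.028, 0, 0],
    [0, 0.019, -0.037, 0, 0],
    [0, 0.024, -0.046, 0, 0],
    [0, 0.03, -0.054, 0, 0],
    [0, 0.036, -0.062, 0, 0],
    [0, 0.042, -0.071, 0, 0],
    [0, 0.049, -0.078, 0, 0],
    [0, 0.056, -0.086, 0, 0],
    [0, 0.056, -0.086, 0, 0],
  ],
)

```text
t: 16.25
tcp_pos: [0.5936, -0.2109, 0.1936]
orientation: [-179.9, -0.0, -8.2]
force: [1.0, 8.1, 1.7]
grip_width: 0.085
gripper_force: 59.0
```

Call:
servo_tool(
  deltas=[
    [0, 0.006, -0.008, 0, 0],
    [0, 0.013, -0.015, 0, 0],
    [0, 0.021, -0.022, 0, 0],
    [0, 0.029, -0.028, 0, 0],
    [0, 0.037, -0.035, 0, 0],
    [0, 0.045, -0.041, 0, 0],
    [0, 0.053, -0.047, 0, 0],
    [0, 0.062, -0.052, 0, 0],
    [0, 0.071, -0.057, 0, 0],
    [0, 0.08, -0.062, 0, 0],
    [0, 0.08, -0.062, 0, 0],
    [0, 0.08, -0.062, 0, 0],
  ],
)

```text
t: 17.45
tcp_pos: [0.5881, -0.2496, 0.2256]
orientation: [-179.9, -0.1, -8.1]
force: [-5.0, 13.9, 16.1]
grip_width: 0.084
gripper_force: 59.4
```

```bash
cat > q2.py <<'E'
from h import *
s=ctrl.get_state();print(s["tcp_pos"],s["orientation"],s["force"],s["moment"],s["grip_width"]*85.4,s["gripper_force"],s["joint_vel"].round(2),s["t"])
dz=s["tcp_pos"][2]-.1401; print("angle from z",np.degrees(np.arcsin((.048+dz)/.148))-18.9)
for n in("scene","side"):
    save(n,n+"9.png")
    for t in("lid_center","pot_rim","cover_handle"): print(n,t,[(np.round(r["rect"]).tolist(),round(r["p"],2)) for r in ctrl.look_for(t,n)][:2])
print([proj("side",(.526,.334,z)) for z in(.09,.126)],[proj("scene",(.526,.334,z)) for z in(.09,.126)])
E
python3 q2.py
```

```text
[ 0.58812932 -0.24957504  0.22557932] [-1.79907497e+02 -5.38112374e-02 -8.13228588e+00] [-4.984437   13.94144016 16.10301281] [ 3.05675136  1.15039498 -0.03613011] 7.140290686748272 59.38190460205078 [-0.13  0.06 -0.09  0.1   0.01 -0.02 -0.08] 17.45
angle from z 45.50726144375552
scene lid_center [([290.0, 124.0, 322.0, 147.0], 0.95), ([335.0, 164.0, 368.0, 197.0], 0.56)]
scene pot_rim [([326.0, 181.0, 362.0, 207.0], 0.83)]
scene cover_handle [([161.0, 192.0, 208.0, 285.0], 0.78), ([388.0, 159.0, 413.0, 193.0], 0.67)]
side lid_center [([252.0, 268.0, 287.0, 299.0], 0.73), ([173.0, 228.0, 210.0, 247.0], 0.66)]
side pot_rim [([171.0, 242.0, 210.0, 266.0], 0.75)]
side cover_handle [([240.0, 129.0, 296.0, 165.0], 0.89)]
[array([191.28015541, 235.29797275]), array([190.31782554, 226.5577297 ])] [array([348.66170692, 178.8153242 ]), array([350.82821329, 172.43020823])]
```

Call:
servo_tool(
  deltas=[
    [0, -0.001, -0.002, 0, 0],
    [0, -0.002, -0.004, 0, 0],
    [0, -0.002, -0.004, 0, 0],
    [0, -0.002, -0.004, 0, 0],
    [0, -0.002, -0.004, 0, 0],
  ],
)

```text
t: 18.35
tcp_pos: [0.5879, -0.25, 0.226]
orientation: [-180.0, -0.0, -8.2]
force: [0.4, 5.1, 4.1]
grip_width: 0.08
gripper_force: 59.6
```

Run:
```python
from h import *
s=ctrl.get_state();print(s["tcp_pos"],s["force"],s["gripper_force"],s["joint_vel"].round(2))
print(ctrl.hand_in())
```

```text
[ 0.58792717 -0.25003091  0.22597661] [0.36489303 5.12990151 4.10905699] 59.558088183403015 [ 0.07  0.04  0.1  -0.08 -0.1  -0.1   0.05]
the job is handed in; nothing more can be done
None
```

Job handed in at about 18 s: the lid is seated on the pot and released, a light lift showed the catch had not caught (so I left the release knob alone), and the arm is holding the cover still at about 44°; no verdict came back.

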